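Open the bayonet filter pod on the turning bench

TASK

Open the filter pod so its filter can be cleaned. First lift the yellow lock tab out of its notch, shift it away from the cover and let it drop into the next notch; then press the blue cover down and twist it a quarter turn anticlockwise (seen from above) until it is free of its lugs. Lift the cover off, lay it right way up on the round wooden board without dropping it, leave the tab in its outer notch and leave the two turned knobs and the sanding block where they are.

Things in the scene. Friction and masses are not known exactly. Their poses are not given: they have to be found in the camera images.
- pod: Filter pod bolted to the table (fixed): grey barrel 98 mm across with an aluminium collar whose top is 62 mm high, on a dark foot 124 mm across. Origin: barrel axis at table height, z up. Lock rail on its -x side: an arm 18 mm wide, 62 to 134 mm from the axis, its notched steel top 60 mm high. A hose stub sticks out 76 mm to +x, 28 mm high.
- collar (a point): Centre of the collar's top, on the pod's axis, 62 mm high. Pockets under the collar hold the cover's two lugs: press the cover at least 6 mm down (it stops at 10 mm) and, holding it down, turn it anticlockwise seen from above. From 70 to 95 degrees (end stop) the lugs are in the gaps: let go, it springs up about 6 mm and can be lifted straight up. It cannot turn clockwise.
- cover: Blue bayonet cover, 130 to 200 g, loose. Origin: centre of its underside, z up; locked, it lies on the pod's axis 50 mm above the table, axes parallel to the pod's. Steel plug 62 mm across (z 0 to 22 mm) with two lugs at its lower edge (at +y and -y, out to 40 mm), on it a blue disc 92 mm across (z 22 to 28 mm). A spring below pushes it up with 8 N, 12 N when pressed right down.
- rib_top (a point): Centre of the top of the cover's upright grip rib, 50 mm above the cover's origin. The rib runs along the cover's x: 60 mm long, 14 mm thick, rising 22 mm from the disc. Fingertips standing open on the disc, one on each side of the rib, can press and turn the cover without gripping it.
- fork (a point): Middle of the fork of two ears on the cover's rim at its -x (52 mm from the axis, ears out to 58 mm). Locked, it straddles the nose of the lock tab, so the cover cannot turn while the tab is in the inner notch.
- tab_grip (a point): Middle of the gripping part of the yellow lock tab, 86 mm high with the tab down, 84 mm from the pod axis in the inner notch. The tab is an upright block 22 mm along the pod's x and 12 mm thick along the pod's y; its top is 11 mm above this point, its underside 25 mm and the rail's top 26 mm below it. A nose 8 mm wide points from its lower half to the cover.
- lock_slide (a joint): Position of the lock tab along the rail, m: 0 in the inner notch (cover locked), 0.030 in the outer notch, growing away from the cover (along the pod's -x); the end stop is at 0.034. It slides easily (0.4 N) once the tab is lifted.
- lock_tab (a joint): Height of the lock tab above its dropped position, m: about 0 in a notch, 0.006 or more is clear of the notches, end stop at 0.016. It drops back by its own weight and a light spring (together about 2 to 3 N); its foot is round and finds the notch from up to 4 mm off.
- board: Plain round greyish-beige wooden board, 216 mm across, 24 mm thick, lying loose (0.6 kg). Origin: centre of its underside. The pod and the board may stand either way round, left or right.
- knob_a: Bystander: pale turned knob, 57 mm across, 38 mm high, near the back. Origin: under its centre.
- knob_b: Bystander: pale turned knob, 57 mm across, 36 mm high, near the back. Origin: under its centre.
- sanding_block: Bystander: brown sanding block 47 x 87 x 28 mm at the right front. Origin: under its centre.
Things that resemble listed ones, but are neither listed nor needed, are in the scene too. Several things have the shape of the cover; the one meant has the colours described above.

How it is judged:
On the way, in this order (a step that is already met when the one before it is completed fails the run):
1. the lock tab has been shifted and dropped into the outer notch, the cover still locked on the pod (value of joint lock_slide above 0.026 m and value of joint lock_tab below 0.0025 m and angle between the x axis of cover and the x axis of pod, either way round below 0.35 rad), for 0.2 s.
2. the cover has been pressed down by at least 4.5 mm before it is turned (z of cover in the frame of pod below 0.0455 m and angle between the x axis of cover and the x axis of pod, either way round below 0.35 rad and horizontal distance between cover and pod below 0.008 m).
3. the cover has been twisted a quarter turn (at least 66 degrees) while still on the pod (angle between the x axis of cover and the x axis of pod, either way round above 1.15 rad and horizontal distance between cover and pod below 0.008 m and z of cover in the frame of pod below 0.062 m), for 0.1 s.
At the end, for the whole second after the job is handed in: The cover lies still and right way up (within 7 degrees) with its underside on the round board (its centre within 75 mm of the board's centre), the board flat on the table, and the lock tab is down in its outer notch (slide beyond 26 mm, tab lifted less than 2.5 mm) (value of joint lock_slide above 0.026 m and value of joint lock_tab below 0.0025 m and z of cover in the frame of board between 0.019 and 0.03 m and horizontal distance between cover and board below 0.075 m and angle between cover's own z axis and vertical below 0.12 rad and height (world z) of board below 0.006 m and angle between board's own z axis and vertical below 0.06 rad and linear speed of cover below 0.02 m/s); the robot touches nothing.
It fails at once if a turned knob or the sanding block is moved by more than 30 mm (distance of any of knob_a, knob_b, sanding_block from where it was at the start of the episode above 0.03 m).
It fails at once if the cover is dropped: it falls free faster than 0.7 m/s (a fall of about 25 mm) (linear speed of cover above 0.7 m/s and contact force between cover and the fingers below 0.05 N).
It also fails if it takes over 54 s, if anything falls off the work surface, if the arm or the gripper's body presses on something with over 40 N, if the wrist force passes 120 N, or if a joint passes its speed limit or range.

ROBOT

A 6-joint arm with a two-finger parallel gripper is mounted at the origin on a cart in front of the work surface, level with it; the furniture and walls round the work are solid. World frame = base frame: x ahead of the robot, y to its left, z up, the work surface at z = 0. Lengths are in m, angles in rad, forces in N, time in s.
With the tool pointing down it reaches from about 0.3 to 1 m from the base axis. Payload 5.1 kg.
Tool frame: the origin (TCP) lies between the finger pads; the fingertips stand manip.tip_reach ahead of it and the grasp point (between the pads) lies 2 mm behind it (manip.tip_reach is the distance from the TCP to the fingertips, in m); z points along the fingers, x is the direction in which the jaws open and shut, and the axes are right-handed (so a half turn about z gives the same grasp; the last joint's range is limited). The gripper opens to 95 mm and grips with 3 to 60 N. Pads are 20 mm wide; open, the fingers measure 119 mm over their backs; the gripper's body (75 mm by 180 mm) begins 59 mm behind the grasp point.
Start: joints at [-1.21, 0.124, 1.65, -0, 1.367, -0.083], TCP at [0.279, -0.587, 0.232] pointing down, gripper open.
Joint ranges: [-2.61, 2.61], [-1.02, 2.33], [0.03, 2.71], [-1.35, 4.49], [0.32, 2.68], [-2.91, 2.91]. Speed limits (rad/s): [2.57, 2.57, 3.14, 3.14, 3.14, 3.14].

INTERFACE

Orientations are given as a unit quaternion [x, y, z, w].
In Python, from rig import manip gives the robot as it stands.
- The arm moves only by the shell command python3 -m creep 'ROWS' [FORCE]. ROWS is JSON, a list of rows, each a list of 5 numbers: the shift along the tool's x, y, z in m, then the turn about the tool's z in rad, then the opening in per cent of the stroke, from 0 (shut) to 100 (fully open). In form: [[dx, dy, dz, yaw, fingers], ...]. A call has 1 to 12 rows; each row is the pose to reach, as a shift and turn from the pose commanded when the call began, along the tool's axes at that moment; what a row does not reach only later rows make up. A row lasts 1/12 s, in which the tool goes at most 41.7 mm and 7.16 degrees, less where a joint would pass 70% of its speed; a pose out of reach is approached as far as the arm can. A call with a gripper value outside its range is refused whole. The fingers move at their own pace and stop on an object; FORCE is the grip in N (left out, the last holds). Time passes only in rows, so rows that repeat a pose let the fingers close. It gives the time, the measured TCP pose, the force and the opening at its end, in the units of the state.
- manip.get_state(): the state, without advancing time (a new reading comes with each control period).
- manip.capture(name): name is "scene" or "top" or "wrist"; returns a dict with "img" (480x640x3 uint8, red, green, blue), "depth" (480x640 float32, m along the optical axis (not along the pixel's ray), 0 where there is no reading), "fov_y" (degrees; the focal length in pixels is half the picture's height over the tangent of half this angle, whatever the lens; pixels are square), "cx", "cy" (the principal point, pixels), "extrinsics" (4x4, takes a point from world to camera coordinates); the wrist camera has in their place "tool_from_camera" (4x4, takes a point from camera to tool coordinates, whose origin is the TCP and whose axes are the tool frame's). Camera axes: x right, y up, looking along -z (the intrinsics and any distortion apply to the point x, -y, -z); pixel columns grow to the right and rows downward; lengths in m; the calibration is good to about 2 mm. A picture is of the moment at which its call begins: read the wrist's pose just before it.
- manip.sign_off(): hands the job in, once; it reports no verdict.
The state is a dict: "clock": time; "joint_pos": joint angles; "dq": joint speeds; "effort": joint torques, N m; "eef_pos": TCP position; "tool_rot": TCP orientation; "contact_force": force on the tool from outside, world axes, zero at the start; "torque": the same for the moment, N m; "finger_gap": opening from 0.0 (shut) to 1.0 (fully open).
Only numpy, scipy, OpenCV 4.12 (cv2) and the standard library are available. Lean on these libraries where they do the work, as an engineer would, in place of code of your own. Each camera call takes 0.05 s, during which the arm holds its last target.

## Working session

There is one attempt and no reset: what is moved stays moved. The work goes in short steps, Python scripts to look and compute and a shell command to move; the robot and the scene stay as the last step left them, time stands still between calls to the robot, and variables do not carry over. Pictures are saved under pics/ and viewed, and the job is handed in when it is done.

```bash
ls; mkdir -p pics; python3 - <<'E'
from rig import manip
import cv2,numpy as np,pickle
print(manip.tip_reach, manip.get_state())
for n in ["scene","top"]:
    c=manip.capture(n); cv2.imwrite(f"pics/{n}0.png",c["img"][:,:,::-1]); pickle.dump(c,open(f"pics/{n}0.pkl","wb"))
    print(n,c["fov_y"],c["cx"],c["cy"],c["extrinsics"],[k for k in c if k not in("img","depth")])
E
```

```text
pics
0.017 {'clock': 0.0, 'joint_pos': array([-1.20961002e+00,  1.24490914e-01,  1.65166257e+00,  9.55872622e-06,
        1.36747491e+00, -8.25628387e-02]), 'dq': array([-0.00028015, -0.00203017, -0.00024941,  0.00026622,  0.00033624,
       -0.00107632]), 'effort': array([-1.35110593e-03, -4.17609859e+01, -3.59930027e+01,  7.74078257e-02,
        4.93972655e-02, -1.52450734e-04]), 'eef_pos': array([ 0.27884929, -0.58648591,  0.23040294]), 'tool_rot': array([ 8.45377215e-01, -5.34168819e-01, -8.09898902e-04, -6.16563477e-04]), 'contact_force': array([-0.18777421,  0.22611418, -0.28060825]), 'torque': array([-0.02430826,  0.00912952, -0.02623121]), 'finger_gap': 1.001126367843589}
scene 45.86980006977984 320.7409958396343 239.60382804361194 [[-0.88896298 -0.45796062  0.00410884  0.52951731]
 [ 0.26727067 -0.511481    0.81667226 -0.24865619]
 [-0.37190214  0.72708958  0.57708712 -1.07498065]
 [ 0.          0.          0.          1.        ]] ['fov_y', 'cx', 'cy', 'extrinsics']
top 44.340668430250865 324.5642551550755 235.14705140506567 [[ 0.03538103 -0.99936197 -0.00488311 -0.05517672]
 [ 0.97519369  0.03345623  0.21881031 -0.61371093]
 [-0.21850733 -0.01250371  0.9757552  -1.18686161]
 [ 0.          0.          0.          1.        ]] ['fov_y', 'cx', 'cy', 'extrinsics']
```

View pics/scene0.png

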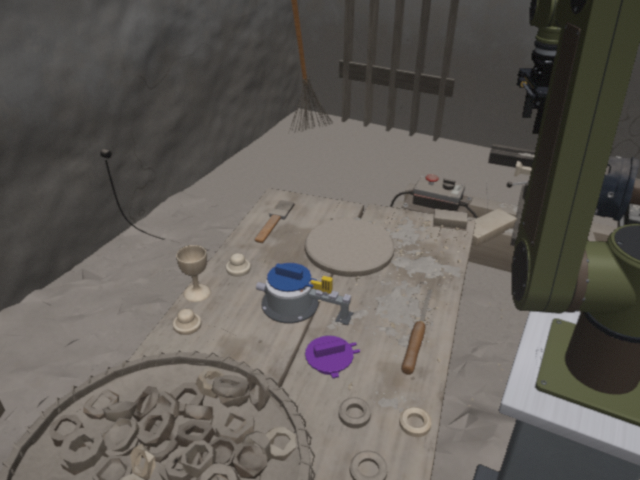

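View pics/top0.png

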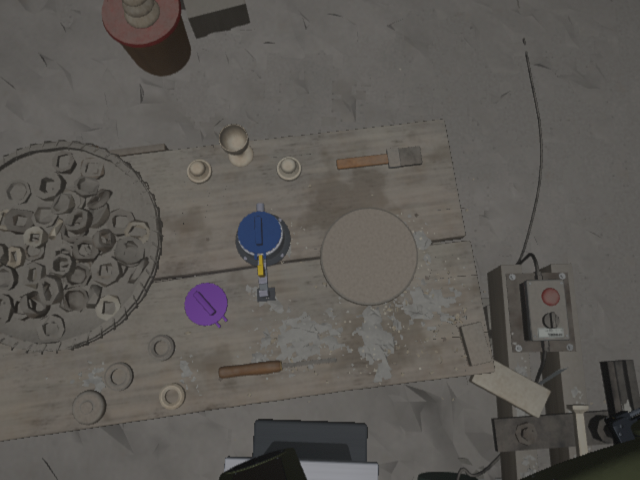

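```bash
cat > h.py <<'E'
import numpy as np,cv2,pickle
from rig import manip
def cam(c):
    f=c["img"].shape[0]/2/np.tan(np.radians(c["fov_y"]/2)); return f,c["cx"],c["cy"]
def w2c(c):
    if "extrinsics" in c: return np.array(c["extrinsics"])
    return c["E"]
def ray(c,u,v):
    f,cx,cy=cam(c); E=w2c(c); d=np.array([(u-cx)/f,-(v-cy)/f,-1.0])
    R=E[:3,:3]; o=-R.T@E[:3,3]; return o,R.T@d
def plane(c,u,v,z):
    o,d=ray(c,u,v); return o+d*(z-o[2])/d[2]
def dep(c,u,v):
    o,d=ray(c,u,v); return o+d*c["depth"][int(round(v)),int(round(u))]
def proj(c,p):
    f,cx,cy=cam(c); E=w2c(c); q=E[:3,:3]@np.asarray(p)+E[:3,3]; return cx+f*q[0]/-q[2], cy-f*q[1]/-q[2]
def cloud(c,mask):
    v,u=np.nonzero(mask&(c["depth"]>0)); f,cx,cy=cam(c); E=w2c(c); d=c["depth"][v,u]
    q=np.stack([(u-cx)/f*d,-(v-cy)/f*d,-d],1); return (q-E[:3,3])@E[:3,:3]
def quatR(q):
    from scipy.spatial.transform import Rotation as Ro; return Ro.from_quat(q).as_matrix()
def wrist(name):
    s=manip.get_state(); c=manip.capture("wrist"); T=np.eye(4);T[:3,:3]=quatR(s["tool_rot"]);T[:3,3]=s["eef_pos"]
    c["E"]=np.linalg.inv(T@np.array(c["tool_from_camera"])); cv2.imwrite(f"pics/{name}.png",c["img"][:,:,::-1]); pickle.dump(c,open(f"pics/{name}.pkl","wb")); return c
def hue(c,lo,hi,s=100,v=40):
    h=cv2.cvtColor(c["img"],cv2.COLOR_RGB2HSV); return (h[...,0]>=lo)&(h[...,0]<=hi)&(h[...,1]>=s)&(h[...,2]>=v)
def big(m):
    n,l,st,ce=cv2.connectedComponentsWithStats(m.astype(np.uint8)); i=1+np.argmax(st[1:,4]); return l==i,ce[i],st[i]
E
python3 - <<'E'
from h import *
for n in ["scene","top"]:
    c=pickle.load(open(f"pics/{n}0.pkl","rb"))
    for nm,lo,hi in [("blue",100,122),("yel",18,34)]:
        m,ce,st=big(hue(c,lo,hi,110,30)); P=cloud(c,m)
        print(n,nm,ce,st,np.percentile(P,[2,25,50,75,98],axis=0).round(4).tolist())
c=pickle.load(open("pics/top0.pkl","rb"))
m,ce,st=big(hue(c,100,122,110,30)); print("cover disc ctr",plane(c,*ce,.080))
m,ce,st=big(hue(c,18,34,110,30)); print("tab",plane(c,*ce,.095))
# board via depth
P=cloud(c,np.ones((480,640),bool)); 
z=np.zeros((480,640)); v,u=np.nonzero(c["depth"]>0); z[v,u]=P[:,2]
m=(z>.014)&(z<.034); k=np.zeros_like(m);k[190:320,310:430]=1; m,ce,st=big(m&k); print("board",ce,st,plane(c,*ce,.024)); Q=cloud(c,m); print(np.median(Q,0),(Q.min(0)+Q.max(0))/2, np.ptp(Q,0))
print("table z", [dep(c,u,v).round(4).tolist() for u,v in [(300,330),(200,250),(420,330)]])
E
```

```text
scene blue [288.9397463  276.78435518] [268 263  44  28 946] [[0.5731, 0.0693, 0.0755], [0.5922, 0.1082, 0.078], [0.6097, 0.1149, 0.0794], [0.6277, 0.1279, 0.0869], [0.6535, 0.1499, 0.1014]]
scene yel [323.32188841 284.06437768] [311 276  22  17 233] [[0.5213, 0.0929, 0.0653], [0.5274, 0.1011, 0.0733], [0.5354, 0.103, 0.0804], [0.5469, 0.1044, 0.091], [0.5631, 0.1069, 0.0984]]
top blue [258.88088235 232.48235294] [ 238  212   43   48 1360] [[0.571, 0.0649, 0.0731], [0.5949, 0.0868, 0.0769], [0.6136, 0.1039, 0.0787], [0.632, 0.1235, 0.0809], [0.6549, 0.1457, 0.1024]]
top yel [260.36448598 266.42990654] [257 255   7  22 107] [[0.5205, 0.0894, 0.076], [0.5283, 0.0939, 0.0807], [0.5373, 0.0968, 0.0938], [0.5515, 0.0992, 0.0966], [0.5653, 0.1021, 0.0995]]
cover disc ctr [0.61354332 0.10496024 0.08      ]
tab [0.53865324 0.09570562 0.095     ]
board [368.66969171 256.28973709] [ 320  208   98   98 7493] [ 0.58100274 -0.13132997  0.024     ]
[ 0.58096404 -0.13132259  0.02408389] [ 0.5834963  -0.13121214  0.02361476] [0.21680247 0.21386964 0.01917741]
table z [[0.4175, 0.0127, 0.004], [0.5871, 0.2449, -0.0016], [0.4269, -0.2472, -0.0004]]
```

```bash
cat >> h.py <<'E'
def delta(target,ang=None,s=None):
    s=s or manip.get_state(); R=quatR(s["tool_rot"]); a0=np.arctan2(R[1,0],R[0,0])
    d=R.T@(np.asarray(target)-s["eef_pos"]); yaw=0 if ang is None else -((ang-a0+np.pi)%(2*np.pi)-np.pi)
    print("t",s["clock"],"pos",s["eef_pos"].round(4),"ang",round(np.degrees(a0),2),"F",s["contact_force"].round(2),"gap",round(s["finger_gap"],3),"-> d",d.round(4),"yaw",round(float(yaw),4))
E
python3 - <<'E'
from h import *
c=wrist("w0"); print(c["tool_from_camera"],c["fov_y"])
delta([.55,.1,.29],-np.pi/2)
E
python3 -m creep '[[-0.49,-0.54,-0.06,0.44,100],[-0.49,-0.54,-0.06,0.44,100],[-0.49,-0.54,-0.06,0.44,100],[-0.49,-0.54,-0.06,0.44,100],[-0.49,-0.54,-0.06,0.44,100],[-0.49,-0.54,-0.06,0.44,100],[-0.49,-0.54,-0.06,0.44,100],[-0.49,-0.54,-0.06,0.44,100],[-0.49,-0.54,-0.06,0.44,100],[-0.49,-0.54,-0.06,0.44,100],[-0.49,-0.54,-0.06,0.44,100],[-0.49,-0.54,-0.06,0.44,100]]'
python3 - <<'E'
from h import *
delta([.55,.1,.29],-np.pi/2)
E
```

```text
[[ 9.99999408e-01 -8.24463945e-04  7.10781943e-04 -8.99068453e-04]
 [-5.94413874e-04 -9.60595092e-01 -2.77950923e-01 -7.82568810e-02]
 [ 9.11934161e-04  2.77950336e-01 -9.60595013e-01 -1.53020074e-01]
 [ 0.00000000e+00  0.00000000e+00  0.00000000e+00  1.00000000e+00]] 69.67143060293522
t 0.15 pos [ 0.2789 -0.5866  0.2307] ang -64.58 F [ 0.73 -0.36 -0.38] gap 0.997 -> d [-0.5038 -0.5396 -0.0585] yaw 0.4437
clock: 1.15
eef_pos: [0.4687, -0.1241, 0.2727]
tool_rot: [0.708, -0.706, 0.0, -0.0]
contact_force: [0.1, 0.1, -0.3]
finger_gap: 1.002
t 1.15 pos [ 0.4687 -0.1241  0.2727] ang -89.79 F [ 0.1   0.15 -0.31] gap 1.002 -> d [-0.2238 -0.0821 -0.0173] yaw 0.0036
```

```bash

python3 -m creep '[[-0.22,-0.06,-0.01,0,100],[-0.22,-0.06,-0.01,0,100],[-0.22,-0.06,-0.01,0,100],[-0.22,-0.06,-0.01,0,100],[-0.22,-0.06,-0.01,0,100],[-0.22,-0.06,-0.01,0,100],[-0.22,-0.06,-0.01,0,100],[-0.22,-0.06,-0.01,0,100]]'
python3 - <<'E'
from h import *
delta([.55,.1,.29],-np.pi/2)
c=wrist("w1")
E
```

```text
clock: 1.82
eef_pos: [0.5275, 0.0948, 0.2822]
tool_rot: [0.709, -0.705, -0.0, 0.001]
contact_force: [0.5, -0.4, 0.3]
finger_gap: 1.002
t 1.8167 pos [0.5275 0.0948 0.2822] ang -89.64 F [ 0.49 -0.39  0.3 ] gap 1.002 -> d [-0.005  -0.0225 -0.0079] yaw 0.0063
```

View pics/w1.png

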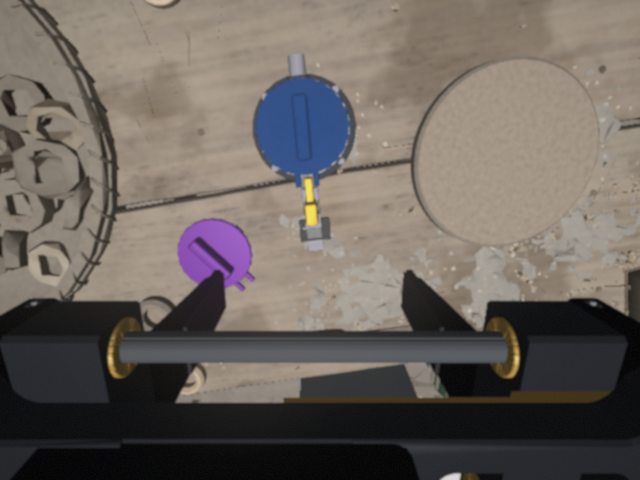

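```bash

python3 - <<'E'
from h import *
c=pickle.load(open("pics/w1.pkl","rb"))
mb=hue(c,100,122,110,30); mb,ce,st=big(mb); P=cloud(c,mb)
cn=max(cv2.findContours(mb.astype(np.uint8),0,1)[0],key=len); e=cv2.fitEllipse(cv2.convexHull(cn)); print("ell",e, plane(c,*e[0],.078))
d=P[(P[:,2]>.070)&(P[:,2]<.086)]; r=P[P[:,2]>.093]
xy=np.ascontiguousarray(d[:,:2].astype(np.float32)); print("disc circ",cv2.minEnclosingCircle(xy),np.median(d[:,2]))
print("rib",len(r),cv2.minAreaRect(r[:,:2].astype(np.float32)),np.median(r,0))
my,ce,st=big(hue(c,18,34,110,40)); Y=cloud(c,my); t=Y[Y[:,2]>.092]; print("tab top",len(t),np.median(Y[:,2]),np.median(t,0),(t.max(0)+t.min(0))/2,cv2.minAreaRect(t[:,:2].astype(np.float32)))
h=cv2.cvtColor(c["img"],cv2.COLOR_RGB2GRAY)
im=c["img"][40:260,220:380]; cv2.imwrite("pics/w1c.png",cv2.resize(im,None,fx=3.2,fy=2.7*1,interpolation=cv2.INTER_CUBIC)[:,:,::-1])
E
```

```text
ell ((302.10174560546875, 129.6566162109375), (90.65179443359375, 107.59130859375), 176.78253173828125) [0.6122618  0.10709492 0.078     ]
disc circ ((0.6081712245941162, 0.10665825009346008), 0.05164087563753128) 0.07806487760807489
rib 998 ((0.6134694814682007, 0.10675033926963806), (0.05939652770757675, 0.014017937704920769), 5.3351640701293945) [0.61423605 0.10652867 0.0997118 ]
tab top 2155 0.3691992102180817 [0.54784524 0.05034439 0.36919921] [0.53218292 0.06400788 0.35126746] ((0.5477434396743774, 0.06385894864797592), (0.06626098603010178, 0.039053723216056824), 60.24641799926758)
```

View pics/w1c.png

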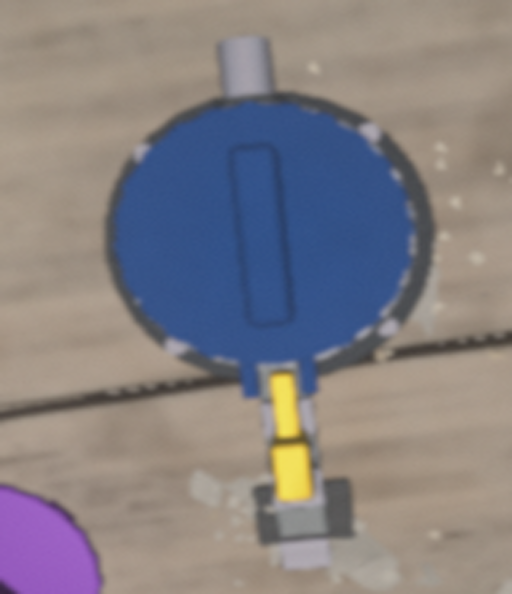

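```bash

python3 - <<'E'
from h import *
c=pickle.load(open("pics/w1.pkl","rb"))
k=np.zeros((480,640),bool);k[160:245,290:330]=1
my,ce,st=big(hue(c,18,34,110,40)&k); Y=cloud(c,my); t=Y[(Y[:,2]>.091)&(Y[:,2]<.105)]; print(ce,"tab top",len(t),np.median(t,0),(t.max(0)+t.min(0))/2,cv2.minAreaRect(t[:,:2].astype(np.float32)))
n=Y[(Y[:,2]<.088)];print(len(n),np.median(n,0))
a=np.radians(5.3);u=np.array([np.cos(a),np.sin(a)]);p=np.array([.6135,.1067]);print(p-.084*u, np.degrees(np.arctan2(*(p-np.median(t,0)[:2])[::-1])))
tg=p-.084*u
delta([*tg,.18],np.radians(5.3-90))
E
```

```text
[309.95302013 203.59284116] tab top 242 [0.53135431 0.09775327 0.09675866] [0.53100908 0.09777372 0.09550433] ((0.5307943820953369, 0.09792377799749374), (0.020732302218675613, 0.012006646022200584), 6.210867881774902)
200 [0.55168344 0.10007922 0.07980894]
[0.52985913 0.09894087] 6.215755310706636
t 1.8667 pos [0.5274 0.0939 0.2822] ang -89.74 F [-0.81  0.11  0.73] gap 1.004 -> d [-0.0051 -0.0026  0.1022] yaw -0.088
```

```bash

python3 -m creep '[[-0.004,-0.003,0.04,-0.096,45],[-0.004,-0.003,0.08,-0.096,45],[-0.004,-0.003,0.12,-0.096,45],[-0.004,-0.003,0.15,-0.096,45],[-0.004,-0.003,0.165,-0.096,45],[-0.004,-0.003,0.165,-0.096,45],[-0.004,-0.003,0.165,-0.096,45]]'
python3 - <<'E'
from h import *
delta([.5305,.0982,.084],np.radians(5.8-90))
c=wrist("w2")
delta([.5305,.0982,.084],np.radians(5.8-90))
E
```

```text
clock: 2.45
eef_pos: [0.5301, 0.0966, 0.117]
tool_rot: [0.741, -0.672, -0.001, 0.001]
contact_force: [0.6, -0.5, 0.7]
finger_gap: 0.568
t 2.45 pos [0.5301 0.0966 0.117 ] ang -84.4 F [ 0.56 -0.49  0.7 ] gap 0.568 -> d [-0.0015 -0.0006  0.033 ] yaw -0.0035
t 2.5 pos [0.5313 0.097  0.1188] ang -84.38 F [0.26 0.37 0.16] gap 0.524 -> d [-0.0013  0.0008  0.0348] yaw -0.0031
```

View pics/w2.png

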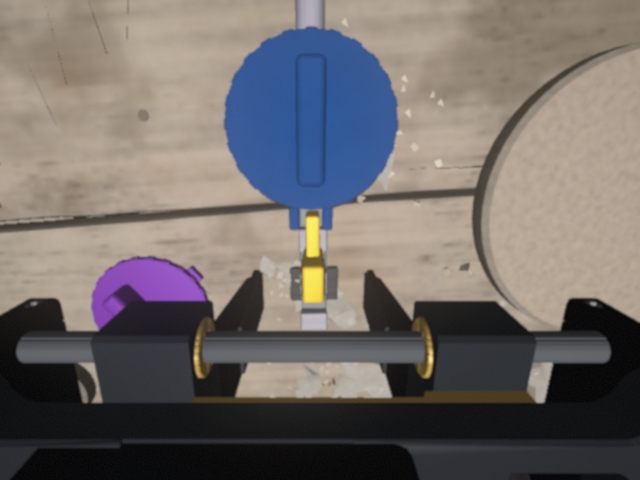

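```bash

python3 -m creep '[[-0.001,0,0.02,0,40],[-0.001,0,0.034,0,40],[-0.001,0,0.034,0,40],[-0.001,0,0.034,0,0],[-0.001,0,0.034,0,0],[-0.001,0,0.034,0,0],[-0.001,0,0.034,0,0],[-0.001,0,0.034,0,0],[-0.001,0,0.034,0,0],[-0.001,0,0.034,0,0]]' 20
python3 - <<'E'
from h import *
delta([.5305,.0982,.084],np.radians(5.8-90))
c=pickle.load(open("pics/w2.pkl","rb"))
P=cloud(c,hue(c,100,122,110,30)); r=P[(P[:,2]>.093)&(P[:,2]<.106)]
print("rib",len(r),cv2.minAreaRect(r[:,:2].astype(np.float32)),np.median(r,0))
E
```

```text
clock: 3.33
eef_pos: [0.5319, 0.0975, 0.0852]
tool_rot: [0.742, -0.67, 0.002, 0.0]
contact_force: [0.5, -6.2, 3.0]
finger_gap: 0.123
t 3.3333 pos [0.5319 0.0975 0.0852] ang -84.2 F [ 0.47 -6.19  2.99] gap 0.123 -> d [-0.0008  0.0013  0.0012] yaw 0.0001
rib 3863 ((0.6137862205505371, 0.10673411935567856), (0.05976982042193413, 0.014035308733582497), 5.597968578338623) [0.61587445 0.10685854 0.09977672]
```

```bash

python3 -m creep '[[0.001,0,-0.005,0,0],[0.001,0,-0.011,0,0],[0.001,0,-0.011,0,0],[0.001,0.008,-0.011,0,0],[0.001,0.016,-0.011,0,0],[0.001,0.024,-0.011,0,0],[0.001,0.03,-0.011,0,0],[0.001,0.03,-0.011,0,0],[0.001,0.03,-0.011,0,0]]'
python3 - <<'E'
from h import *
a=np.radians(5.6);delta([.5319-.03*np.cos(a),.0975-.03*np.sin(a),.0852],np.radians(5.6-90))
wrist("w3")
E
```

```text
clock: 4.08
eef_pos: [0.5002, 0.0941, 0.0943]
tool_rot: [0.742, -0.671, 0.001, 0.001]
contact_force: [-0.2, -7.1, -3.1]
finger_gap: 0.125
t 4.0833 pos [0.5002 0.0941 0.0943] ang -84.23 F [-0.15 -7.11 -3.11] gap 0.125 -> d [-0.0004 -0.0019  0.0091] yaw 0.003
```

View pics/w3.png

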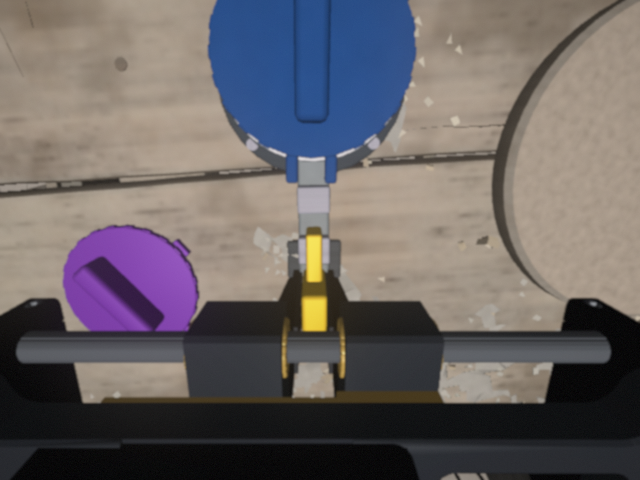

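```bash

python3 -m creep '[[0.001,-0.001,0.004,0,0],[0.001,-0.001,0.008,0,0],[0.001,-0.001,0.010,0,0],[0.001,-0.001,0.010,0,0],[0.001,-0.001,0.010,0,30],[0.001,-0.001,0.010,0,30],[0.001,-0.001,0.010,0,30],[0.001,-0.001,0.010,0,30]]'
python3 - <<'E'
from h import *
delta([.5319,.0975,.0852],np.radians(5.6-90))
wrist("w4")
E
```

```text
clock: 4.8
eef_pos: [0.5016, 0.0947, 0.0845]
tool_rot: [0.741, -0.671, -0.001, -0.0]
contact_force: [0.2, -0.1, -0.7]
finger_gap: 0.29
t 4.8 pos [0.5016 0.0947 0.0845] ang -84.29 F [ 0.21 -0.08 -0.68] gap 0.29 -> d [ 0.0002 -0.0304 -0.0007] yaw 0.0018
```

View pics/w4.png

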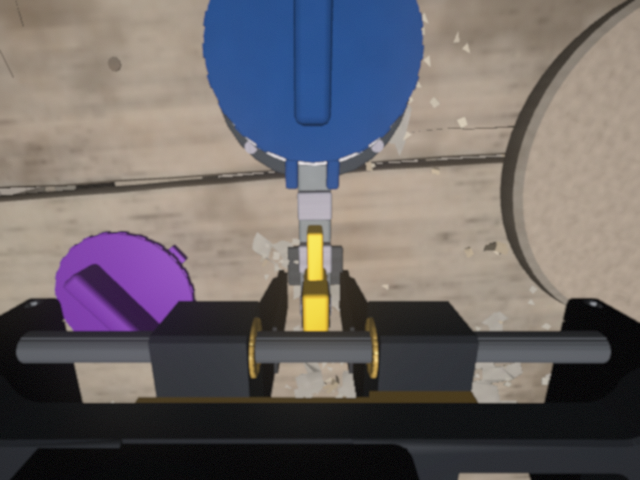

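```bash

python3 -m creep '[[0,0,-0.03,0,30],[0,0,-0.06,0,40],[0,-0.04,-0.065,0,40],[0,-0.08,-0.065,0,40],[0,-0.08,-0.065,0,40],[0,-0.08,-0.065,0,40],[0,-0.08,-0.065,0,40]]'
python3 - <<'E'
from h import *
wrist("w5")
c=pickle.load(open("pics/w5.pkl","rb"))
k=np.zeros((480,640),bool);k[100:400,200:450]=1
my,ce,st=big(hue(c,18,34,110,40)&k); Y=cloud(c,my); t=Y[(Y[:,2]>.091)&(Y[:,2]<.115)]; print(ce,"tab top",len(t),np.median(t,0),cv2.minAreaRect(t[:,:2].astype(np.float32)))
P=cloud(c,hue(c,100,122,110,30)); r=P[(P[:,2]>.093)&(P[:,2]<.106)]
print("rib",len(r),cv2.minAreaRect(r[:,:2].astype(np.float32)),np.median(r,0))
delta([.6137,.1067,.100],np.radians(5.6-90))
cc=manip.capture("scene");cv2.imwrite("pics/s5.png",cv2.resize(cc["img"][200:360,220:400],None,fx=3.5,fy=3.5)[:,:,::-1])
E
```

```text
clock: 5.43
eef_pos: [0.5809, 0.1023, 0.1487]
tool_rot: [0.741, -0.671, -0.001, 0.001]
contact_force: [0.4, -0.3, -0.5]
finger_gap: 0.4
[367.77135678 396.62562814] tab top 0 [nan nan nan] ((0.0, 0.0), (0.0, 0.0), 0.0)
rib 2180 ((0.6140285134315491, 0.1064717173576355), (0.05916312336921692, 0.013552634045481682), 5.207180976867676) [0.6160019  0.10679106 0.09977303]
t 5.4833 pos [0.5805 0.1023 0.149 ] ang -84.28 F [-0.8  -0.7   0.53] gap 0.399 -> d [-0.0011 -0.0335  0.0489] yaw 0.0022
  return _methods._mean(a, axis=axis, dtype=dtype,
  ret = um.true_divide(
```

View pics/w5.png

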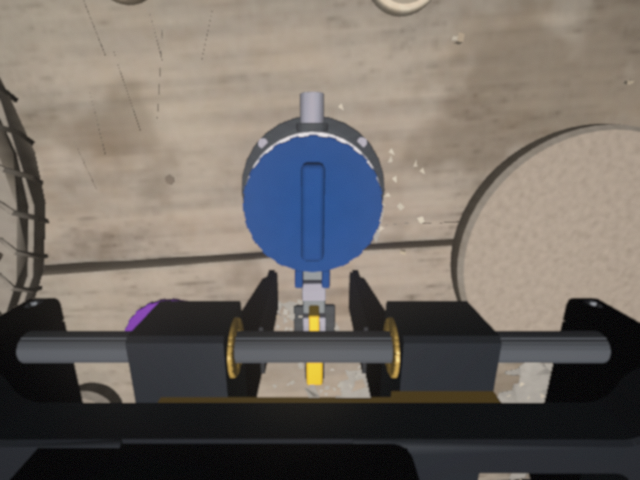

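View pics/s5.png

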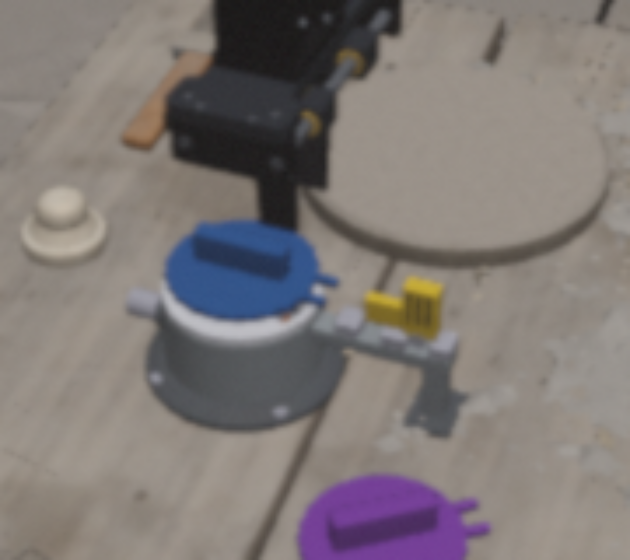

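```bash

python3 -m creep '[[-0.001,-0.033,0,0,40],[-0.001,-0.033,0.02,0,40],[-0.001,-0.033,0.04,0,40],[-0.001,-0.033,0.051,0,40],[-0.001,-0.033,0.051,0,40],[-0.001,-0.033,0.051,0,0],[-0.001,-0.033,0.051,0,0],[-0.001,-0.033,0.051,0,0],[-0.001,-0.033,0.051,0,0],[-0.001,-0.033,0.051,0,0],[-0.001,-0.033,0.051,0,0]]' 30
python3 - <<'E'
from h import *
delta([.6138,.1067,.087],np.radians(5.6-90))
E
```

```text
clock: 6.45
eef_pos: [0.6148, 0.1063, 0.0998]
tool_rot: [0.741, -0.671, 0.001, -0.0]
contact_force: [0.6, -0.5, 2.7]
finger_gap: 0.145
t 6.45 pos [0.6148 0.1063 0.0998] ang -84.28 F [ 0.55 -0.53  2.69] gap 0.145 -> d [-0.0005  0.0009  0.0128] yaw 0.002
```

```bash

python3 -m creep '[[0,0,0.003,0,0],[0,0,0.006,0,0],[0,0,0.009,0,0],[0,0,0.009,0,0]]' 40
python3 - <<'E'
from h import *
delta([.6138,.1067,.087],np.radians(5.6-90))
c=wrist("w6")
P=cloud(c,hue(c,100,122,110,30)); r=P[(P[:,2]>.06)&(P[:,2]<.106)]
print(np.percentile(r[:,2],[5,25,50,75,95,98]))
E
```

```text
clock: 6.78
eef_pos: [0.6149, 0.1064, 0.0912]
tool_rot: [0.742, -0.671, 0.0, -0.0]
contact_force: [-2.9, -0.9, 8.6]
finger_gap: 0.142
t 6.7833 pos [0.6149 0.1064 0.0912] ang -84.28 F [-2.91 -0.88  8.58] gap 0.142 -> d [-0.0005  0.0011  0.0042] yaw 0.0021
[0.06839205 0.069053   0.0695872  0.07082672 0.09194299 0.0972132 ]
```

View pics/w6.png

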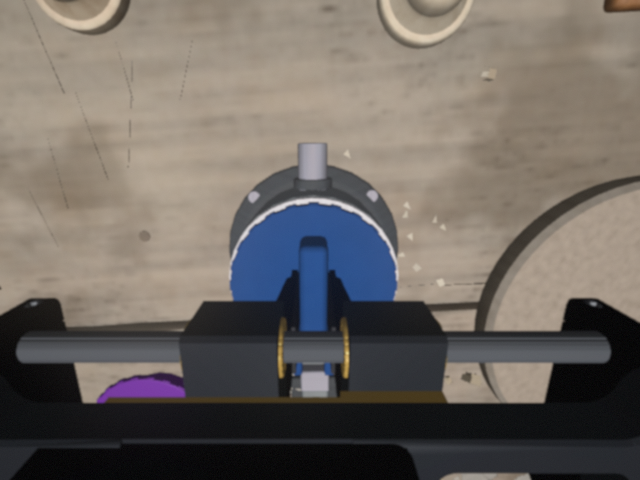

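```bash

python3 -m creep '[[0,0,0.0005,-0.1,0],[0,0,0.0005,-0.2,0],[0,0,0.0005,-0.3,0],[0,0,0.0005,-0.4,0],[0,0,0.0005,-0.5,0],[0,0,0.0005,-0.5,0]]' 40
python3 - <<'E'
from h import *
delta([.6138,.1067,.087],np.radians(5.6-90+80));print(manip.get_state()["torque"])
E
```

```text
clock: 7.33
eef_pos: [0.6164, 0.1069, 0.0922]
tool_rot: [0.885, -0.465, 0.002, -0.002]
contact_force: [-0.5, 0.4, 8.6]
finger_gap: 0.147
t 7.3333 pos [0.6164 0.1069 0.0922] ang -55.44 F [-0.46  0.44  8.57] gap 0.147 -> d [-0.0013  0.0022  0.0051] yaw -0.8909
[0.0230139  0.17985632 0.10221279]
```

```bash

python3 -m creep '[[0,0,0,-0.1,0],[0,0,0,-0.2,0],[0,0,0,-0.3,0],[0,0,0,-0.4,0],[0,0,0,-0.5,0],[0,0,0,-0.6,0],[0,0,0,-0.7,0],[0,0,0,-0.8,0],[0,0,0,-0.9,0],[0,0,0,-0.96,0],[0,0,0,-0.96,0],[0,0,0,-0.96,0]]' 40
python3 - <<'E'
from h import *
delta([.6138,.1067,.087],np.radians(5.6));print(manip.get_state()["torque"])
wrist("w7")
E
```

```text
clock: 8.33
eef_pos: [0.6161, 0.1069, 0.092]
tool_rot: [1.0, -0.005, 0.002, -0.0]
contact_force: [-2.0, -0.9, 9.1]
finger_gap: 0.142
t 8.3333 pos [0.6161 0.1069 0.092 ] ang -0.61 F [-1.97 -0.91  9.06] gap 0.142 -> d [-0.0023  0.0002  0.005 ] yaw -0.1084
[0.11155523 0.20714019 0.10097605]
```

View pics/w7.png

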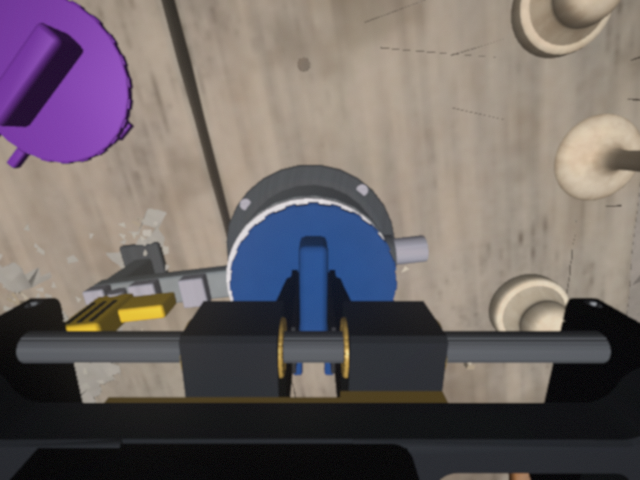

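```bash

python3 -m creep '[[0,0,-0.004,0,0],[0,0,-0.008,0,0],[0,0,-0.014,0,0],[0,0,-0.022,0,0],[0,0,-0.03,0,0],[0,0,-0.03,0,0]]' 40
python3 - <<'E'
from h import *
delta([.6138,.1067,.2],np.radians(5.6));print(manip.get_state()["torque"])
c=wrist("w8"); P=cloud(c,hue(c,100,122,110,30)); print(np.percentile(P[:,2],[5,25,50,75,95,98]))
E
```

```text
clock: 8.88
eef_pos: [0.6145, 0.1065, 0.1203]
tool_rot: [1.0, -0.005, 0.0, -0.0]
contact_force: [-0.1, 0.2, -1.5]
finger_gap: 0.146
t 8.8833 pos [0.6145 0.1065 0.1203] ang -0.63 F [-0.11  0.24 -1.55] gap 0.146 -> d [-0.0007 -0.0002 -0.0797] yaw -0.1087
[-0.00847167 -0.10538218  0.06109424]
[0.09737702 0.09804987 0.09857322 0.10537602 0.12134986 0.13475358]
```

```bash

python3 -m creep '[[0,0,-0.02,0,0],[0,0,-0.04,0,0],[0,0.01,-0.055,0,0],[-0.005,0.03,-0.055,0,0],[-0.01,0.055,-0.055,0,0],[-0.015,0.085,-0.055,0,0],[-0.02,0.115,-0.055,0,0],[-0.025,0.145,-0.055,0,0],[-0.03,0.175,-0.055,0,0],[-0.033,0.205,-0.055,0,0],[-0.033,0.225,-0.055,0,0],[-0.033,0.237,-0.055,0,0]]' 40
python3 - <<'E'
from h import *
delta([.581,-.131,.075],np.radians(5.6));
c=wrist("w9"); P=cloud(c,hue(c,100,122,110,30)); print(np.percentile(P[:,2],[5,25,50,75,95,98]))
E
```

```text
clock: 9.93
eef_pos: [0.5777, -0.1329, 0.1736]
tool_rot: [1.0, -0.007, -0.001, 0.0]
contact_force: [0.5, -1.3, -1.3]
finger_gap: 0.15
t 9.9333 pos [ 0.5777 -0.1329  0.1736] ang -0.77 F [ 0.52 -1.33 -1.27] gap 0.15 -> d [ 0.0034 -0.002   0.0986] yaw -0.1112
[0.15078079 0.15144139 0.15196353 0.157354   0.17473407 0.186976  ]
```

View pics/w9.png

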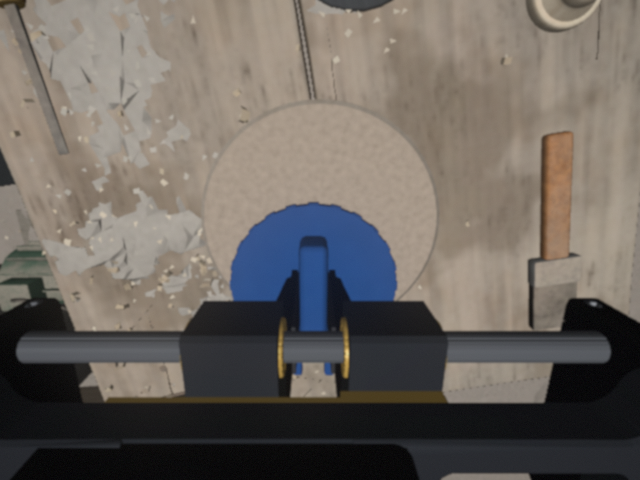

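```bash

python3 -m creep '[[0.003,-0.002,0.025,0,0],[0.003,-0.002,0.05,0,0],[0.003,-0.002,0.07,0,0],[0.003,-0.002,0.082,0,0],[0.003,-0.002,0.09,0,0],[0.003,-0.002,0.094,0,0],[0.003,-0.002,0.094,0,0],[0.003,-0.002,0.094,0,0]]' 40
python3 - <<'E'
from h import *
delta([.581,-.131,.075],np.radians(5.6));
c=wrist("w10"); P=cloud(c,hue(c,100,122,110,30)); print(np.percentile(P[:,2],[5,25,50,75,95,98]))
E
```

```text
clock: 10.65
eef_pos: [0.5825, -0.1282, 0.0812]
tool_rot: [1.0, -0.005, 0.001, 0.0]
contact_force: [0.3, 1.8, -2.0]
finger_gap: 0.147
t 10.65 pos [ 0.5825 -0.1282  0.0812] ang -0.61 F [ 0.3   1.84 -1.99] gap 0.147 -> d [-0.0015  0.0028  0.0062] yaw -0.1084
[0.05832238 0.05901426 0.05956805 0.06239579 0.0821303  0.09464513]
```

```bash

python3 -m creep '[[0,0,0.003,0,0],[0,0,0.005,0,0],[0,0,0.006,0,0],[0,0,0.007,0,0],[0,0,0.0075,0,0],[0,0,0.0075,0,0],[0,0,0.0075,0,0]]' 40
python3 - <<'E'
from h import *
delta([.581,-.131,.075],np.radians(5.6));
c=wrist("w11"); P=cloud(c,hue(c,100,122,110,30)); print(np.percentile(P[:,2],[5,25,50,75,95,98]))
E
```

```text
clock: 11.28
eef_pos: [0.5819, -0.1283, 0.0738]
tool_rot: [1.0, -0.006, 0.0, 0.0]
contact_force: [-3.4, 0.3, 6.3]
finger_gap: 0.144
t 11.2833 pos [ 0.5819 -0.1283  0.0738] ang -0.63 F [-3.37  0.34  6.33] gap 0.144 -> d [-0.0009  0.0027 -0.0012] yaw -0.1088
[0.05096038 0.05165009 0.05218822 0.05609592 0.07472761 0.08685849]
```

Contact at +6 N, with the cover seated. Now I'll ease off slightly, release and rise.

```bash

python3 -m creep '[[0,0,-0.0005,0,0],[0,0,-0.0005,0,20],[0,0,-0.0005,0,30],[0,0,-0.0005,0,35],[0,0,-0.0005,0,35],[0,0,-0.0005,0,35]]' 10
python3 -m creep '[[0,0,-0.005,0,35],[0,0,-0.02,0,35],[0,0,-0.05,0,35],[0,0,-0.08,0,35],[0,0.01,-0.12,0,35],[0,0.02,-0.15,0,35],[0,0.02,-0.15,0,35],[0,0.02,-0.15,0,35]]'
python3 - <<'E'
from h import *
delta([.581,-.131,.075],np.radians(5.6));
c=wrist("w12"); P=cloud(c,hue(c,100,122,110,30)); print(np.percentile(P[:,2],[5,25,50,75,95,98]))
r=P[(P[:,2]>.067)&(P[:,2]<.08)];d=P[(P[:,2]>.046)&(P[:,2]<.058)]
print("rib",cv2.minAreaRect(r[:,:2].astype(np.float32)))
A=np.c_[d[:,:2],np.ones(len(d))];s=np.linalg.lstsq(A,d[:,2],rcond=None)[0];print("tilt",np.degrees(np.hypot(*s[:2])))
for n in("scene","top"):
    c=manip.capture(n);pickle.dump(c,open(f"pics/{n}12.pkl","wb"));cv2.imwrite(f"pics/{n}12.png",c["img"][:,:,::-1])
c0=pickle.load(open("pics/top0.pkl","rb"))
m=hue(c,18,34,110,30);k=np.zeros_like(m);k[220:320,220:300]=1
m,ce,st=big(m&k);Y=cloud(c,m);print("tab",plane(c,*ce,.095),np.percentile(Y,[50,95],axis=0))
E
```

```text
clock: 11.83
eef_pos: [0.5817, -0.1282, 0.073]
tool_rot: [1.0, -0.006, -0.0, -0.0]
contact_force: [-0.7, -0.9, 0.3]
finger_gap: 0.347
clock: 12.5
eef_pos: [0.5829, -0.1491, 0.2267]
tool_rot: [1.0, -0.006, 0.003, 0.001]
contact_force: [0.2, 0.2, 0.2]
finger_gap: 0.351
t 12.5 pos [ 0.5829 -0.1491  0.2267] ang -0.67 F [0.2  0.17 0.23] gap 0.351 -> d [-0.003  -0.0183  0.1517] yaw -0.1095
[0.05084234 0.05155884 0.05211521 0.05280898 0.07398718 0.07454137]
rib ((0.581867516040802, -0.12732812762260437), (0.05892035737633705, 0.013344992883503437), 88.92963409423828)
tilt 0.09236566235956005
tab [0.50927383 0.0922592  0.095     ] [[0.50757827 0.0932029  0.09329224]
 [0.53274344 0.09771756 0.09996719]]
```

View pics/w12.png

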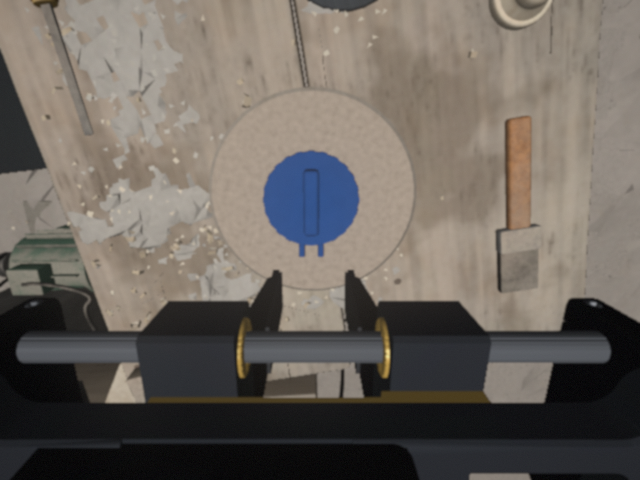

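View pics/scene12.png

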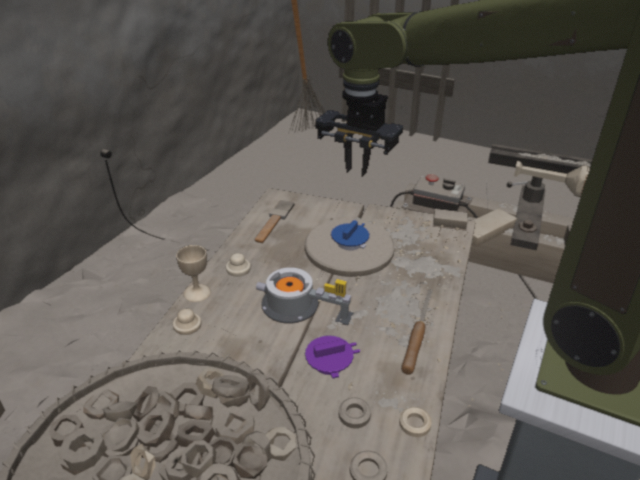

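View pics/top12.png

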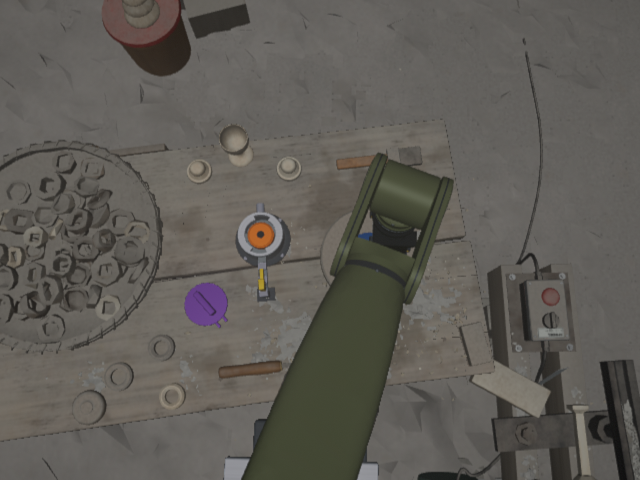

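```bash

python3 - <<'E'
from h import *
for f in("scene0","scene12"):
    c=pickle.load(open(f"pics/{f}.pkl","rb")); m,ce,st=big(hue(c,18,34,110,30)); Y=cloud(c,m)
    print(f,ce.round(2),np.percentile(Y[:,2],[5,50,90,97]).round(4),len(Y))
    if f=="scene0": p=dep(c,*ce)
    else:
        a=np.radians(5.5)
        for s,h in[(.03,0),(.03,.006),(.033,.006)]: print(s,h,np.round(proj(c,p+[-s*np.cos(a),-s*np.sin(a),h]),2))
E
```

```text
scene0 [323.32 284.06] [0.0672 0.0804 0.0966 0.098 ] 232
scene12 [336.37 287.41] [0.0662 0.0804 0.0968 0.0983] 250
0.03 0 [337.23 287.66]
0.03 0.006 [337.29 285.36]
0.033 0.006 [338.7  285.72]
```

The tab is down in the outer notch: its centroid fits slide 0.030 with 0 lift, and its height is unchanged. Handing in.

```bash
python3 -c "
from rig import manip
print(manip.sign_off(), manip.get_state()['clock'])"
```

```text
the job is handed in; nothing more can be done
the job is handed in; nothing more can be done
```

The filter pod is open and the job is handed in; it reported no verdict. The last clock reading was 12.5 s of the 54 s allowed, just before the final pictures.

**What I did:** I lifted the yellow tab, shifted it about 30 mm and let it drop into the outer notch. Then I gripped the rib, pressed the cover down about 8.5 mm and turned it about 84° anticlockwise. It lifted straight off, and I set it on the board, released it and moved the arm clear.

**Last checks:**
- **Cover:** its disc top is at 52 mm, which puts the underside at about 24 mm, on the board. It is tilted about 0.1° and its centre is about 4 mm from the board's centre.
- **Lock tab:** it sits about 29 to 30 mm along the rail, at the same height as at the start. In the scene view it is 0.3 pixel from where a dropped tab should appear and 2 pixels from a lifted one.
- **Bystanders:** both knobs look unmoved in the overhead picture. I did not locate the sanding block by measurement, but the arm never went near the right front at low height.
- **Contact:** the force on the tool is about 0 N, with the gripper 0.15 m above its release height.

No check failed. The only differences were 1 to 2 mm between camera and tool readings.

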